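# Press the power-up keys of a board test fixture in order

### The job

Power up the circuit board in the test fixture: with the fingertips, lightly press the green key fully down, then the yellow one, then the red one; each stays down by itself. Leave the blue key up. Only press: do not lift any switch module out of its pocket, and leave the bottle, the screwdriver and the parts bin where they are.

Things in the scene. Friction and masses are not known exactly. Their poses are not given: they have to be found in the camera images.
- fixture: fixed board test fixture: aluminium base plate 210 (x) x 280 (y) x 8 mm thick, screwed to the bench; origin at the centre of its underside, z up. A row of four square pockets (rims 16 mm above the bench) runs along its y axis at x = -55 mm, at y = -93, -31, 31 and 93 mm; a green circuit board in a low frame with black clamp knobs (tops at 29 mm) covers its +x half.
- module_green: black plug-in switch module with the green key: housing 44 x 44 x 26 mm, about 150 g, sitting loose in one of the four pockets (which one varies; 1.5 mm play each side; its underside 8 mm above the bench). Origin at the centre of its underside, z up.
- key_green_top (a point): centre of the flat round top of the green key cap (diameter 30 mm, solid green); moves with the cap. The cap's top is soft rubber that yields about 1 mm for every 4 N and springs back when let go. With the key up it is 40 mm above the module's underside, 48 mm above the bench, 14 mm above the housing; fully down it is 4 mm above the housing.
- key_green (a joint): how far the green key is pressed, in m: 0 up, 0.010 at its firm bottom stop (starts between 0 and 0.0015). It needs about 3 N to start moving, rising to 4.5 N at the bottom, and stays at whatever depth it is left: no spring back, no click.
- module_yellow: black plug-in switch module with the yellow key: housing 44 x 44 x 26 mm, about 150 g, sitting loose in one of the four pockets (which one varies; 1.5 mm play each side; its underside 8 mm above the bench). Origin at the centre of its underside, z up.
- key_yellow_top (a point): centre of the flat round top of the yellow key cap (diameter 30 mm, solid yellow); moves with the cap. The cap's top is soft rubber that yields about 1 mm for every 4 N and springs back when let go. With the key up it is 40 mm above the module's underside, 48 mm above the bench, 14 mm above the housing; fully down it is 4 mm above the housing.
- key_yellow (a joint): how far the yellow key is pressed, in m: 0 up, 0.010 at its firm bottom stop (starts between 0 and 0.0015). It needs about 3 N to start moving, rising to 4.5 N at the bottom, and stays at whatever depth it is left: no spring back, no click.
- module_red: black plug-in switch module with the red key: housing 44 x 44 x 26 mm, about 150 g, sitting loose in one of the four pockets (which one varies; 1.5 mm play each side; its underside 8 mm above the bench). Origin at the centre of its underside, z up.
- key_red_top (a point): centre of the flat round top of the red key cap (diameter 30 mm, solid red); moves with the cap. The cap's top is soft rubber that yields about 1 mm for every 4 N and springs back when let go. With the key up it is 40 mm above the module's underside, 48 mm above the bench, 14 mm above the housing; fully down it is 4 mm above the housing.
- key_red (a joint): how far the red key is pressed, in m: 0 up, 0.010 at its firm bottom stop (starts between 0 and 0.0015). It needs about 3 N to start moving, rising to 4.5 N at the bottom, and stays at whatever depth it is left: no spring back, no click.
- module_blue: black plug-in switch module with the blue key: housing 44 x 44 x 26 mm, about 150 g, sitting loose in one of the four pockets (which one varies; 1.5 mm play each side; its underside 8 mm above the bench). Origin at the centre of its underside, z up.
- key_blue_top (a point): centre of the flat round top of the blue key cap (diameter 30 mm, solid blue); moves with the cap. The cap's top is soft rubber that yields about 1 mm for every 4 N and springs back when let go. With the key up it is 40 mm above the module's underside, 48 mm above the bench, 14 mm above the housing; fully down it is 4 mm above the housing.
- key_blue (a joint): how far the blue key is pressed, in m: 0 up, 0.010 at its firm bottom stop (starts between 0 and 0.0015). It needs about 3 N to start moving, rising to 4.5 N at the bottom, and stays at whatever depth it is left: no spring back, no click.
- bottle: bystander: standing white flux bottle with red cap, diameter 42 mm, 95 mm tall; origin at the centre of its underside.
- driver: bystander: screwdriver with orange handle lying on the bench, 150 mm long along its own x, handle (26 mm thick) to -x; origin on the bench under its middle.
- bin: bystander: small empty blue parts bin, 100 x 75 x 50 mm; origin at the centre of its underside.

How it is judged:
On the way, in this order (a step that is already met when the one before it is completed fails the run):
1. the green key is pressed down (value of joint key_green above 0.007 m), for 0.1 s.
2. the yellow key is pressed down (value of joint key_yellow above 0.007 m), for 0.1 s.
3. the red key is pressed down (value of joint key_red above 0.007 m), for 0.1 s.
At the end, for the whole second after the job is handed in: The green, yellow and red keys are each down by more than 7 of their 10 mm, the blue key by less than 3.5 mm; all four modules sit at rest in their pockets (raised less than 3 mm, tilted less than 0.1 rad); bottle, screwdriver and bin are within 15 mm of where they started (value of joint each of key_green, key_yellow, key_red above 0.007 m and value of joint key_blue below 0.0035 m and z of each of module_green, module_yellow, module_red, module_blue in the frame of fixture below 0.011 m and angle between each of module_green, module_yellow, module_red, module_blue's own z axis and vertical below 0.1 rad and distance of each of bottle, driver, bin from where it was at the start of the episode below 0.015 m and linear speed of each of module_green, module_yellow, module_red, module_blue below 0.02 m/s); the robot touches nothing.
It fails at once if a key is pressed (more than 3.5 mm) before the one ahead of it in the order green, yellow, red is down (7 mm) ((value of joint key_yellow above 0.0035 m and value of joint key_green below 0.007 m) or (value of joint key_red above 0.0035 m and value of joint key_yellow below 0.007 m)).
It fails at once if the blue key is pressed more than 3.5 mm (value of joint key_blue above 0.0035 m).
It fails at once if a key or module is pushed harder than 22 N (contact force between any of the fingers, the arm and module_green above 22 N or contact force between any of the fingers, the arm and module_yellow above 22 N or contact force between any of the fingers, the arm and module_red above 22 N or contact force between any of the fingers, the arm and module_blue above 22 N).
It fails at once if a switch module is lifted more than 6 mm or tipped more than 0.2 rad in its pocket (z of any of module_green, module_yellow, module_red, module_blue in the frame of fixture above 0.014 m or angle between any of module_green, module_yellow, module_red, module_blue's own z axis and vertical above 0.2 rad).
It fails at once if the bottle, screwdriver or bin is moved more than 15 mm (distance of any of bottle, driver, bin from where it was at the start of the episode above 0.015 m).
It also fails if it takes over 40 s, if anything falls off the work surface, if the arm or the gripper's body presses on something with over 40 N, if the wrist force passes 120 N, or if a joint passes its speed limit or range.

### The arm

A 7-joint arm with a two-finger parallel gripper is mounted at the origin on the work surface. World frame = base frame: x ahead of the robot, y to its left, z up, the work surface at z = 0. Lengths are in m, angles in rad, forces in N, time in s.
With the tool pointing down it reaches from about 0.425 to 0.95 m from the base axis. Payload 16.7 kg.
Tool frame: the origin (TCP) lies between the finger pads; the fingertips stand 14 mm ahead of it and the grasp point (between the pads) lies 5 mm behind it; z points along the fingers, y is the line along which they close (so a half turn about z gives the same grasp; the last joint's range is limited). The gripper opens to 94 mm and grips with 3 to 60 N. Pads are 16 mm wide; open, the fingers measure 119 mm over their backs; the gripper's body (75 mm by 177 mm) begins 78 mm behind the grasp point.
Start: joints at [-0.149, 0.426, 0.074, 1.606, -0.034, 1.111, -0.067], TCP at [0.675, -0, 0.189] pointing down, gripper open.
Joint ranges: [-2.85, 2.85], [-0.5, 2.14], [-1.23, 1.37], [0.21, 2.46], [-1.02, 4.16], [0.16, 2.05], [-2.73, 2.73]. Speed limits (rad/s): [1.89, 1.89, 2.39, 2.39, 3.01, 3.01, 3.01].

### API

Orientations are given as a unit quaternion [x, y, z, w].
In Python, from cell import read_state, grab_frame, finish_job gives the robot as it stands.
- The arm moves only by the shell command python3 -m pendant 'ROWS' [FORCE]. ROWS is JSON, a list of rows, each a list of 3 entries, a list of its own where there are three numbers: the shift along the tool's x, y, z in m, then the turn, a rotation vector about the tool's x, y, z in degrees, then the finger opening in m, from 0 to 0.094. In form: [[[x, y, z], [ax, ay, az], gripper], ...]. A call has 1 to 20 rows; each row shifts and turns the commanded pose from where the row before left it, along the tool's axes as they then stand; what a row does not reach is not made up. A row lasts 1/8 s, in which the tool goes at most 62.5 mm and 10.7 degrees, less where a joint would pass 70% of its speed; a pose out of reach is approached as far as the arm can. A call with a gripper value outside its range is refused whole. The fingers move at their own pace and stop on an object; FORCE is the grip in N (left out, the last holds). Time passes only in rows, so rows that do not move let the fingers close. It gives the time, the measured TCP pose, the force, the opening and the grip force at its end, in the units of the state.
- read_state(): the state, without advancing time (a new reading comes with each control period).
- grab_frame(name): name is "scene" or "side" or "wrist"; returns a dict with "image" (384x512x3 uint8, red, green, blue), "fx", "fy", "cx", "cy" (pixels), "D" ([k1, k2, p1, p2, k3] as OpenCV has them; the pictures are not rectified), "rvec" (rotation vector, rad) and "tvec" (3), from world to camera coordinates, as OpenCV has them; the wrist camera has in their place "hand_eye" (4x4, takes a point from camera to tool coordinates, whose origin is the TCP and whose axes are the flange's). Camera axes: x right, y down, z forward; pixel columns grow to the right and rows downward; lengths in m; the calibration is good to about 2 mm. A picture is of the moment at which its call begins: read the wrist's pose just before it. There is no depth.
- finish_job(): hands the job in; it is judged then, once.
The state is a dict: "time_s": time; "qpos": joint angles; "qd": joint speeds; "joint_efforts": joint torques, N m; "ee_pos": TCP position; "ee_rot": TCP orientation; "force": force on the tool from outside, world axes, zero at the start; "ft_torque": the same for the moment, N m; "grip_width": finger opening in m; "grip_force": force on a finger pad.
Only numpy, scipy, OpenCV 4.12 (cv2) and the standard library are available. Lean on these libraries where they do the work, as an engineer would, in place of code of your own. Each camera call takes 0.05 s, during which the arm holds its last target. There are 200 camera calls.

## Working session

There is one attempt and no reset: what is moved stays moved. The work goes in short steps, Python scripts to look and compute and a shell command to move; the robot and the scene stay as the last step left them, time stands still between calls to the robot, and variables do not carry over. Pictures are saved under pics/ and viewed, at most 10 in all, crops included, and the job is handed in when it is done.

```bash
mkdir -p pics
python3 - <<'E'
from cell import *
import cv2
s=read_state();print(s)
for n in("scene","wrist"):
    f=grab_frame(n);cv2.imwrite(f"pics/{n}0.png",f["image"][:,:,::-1])
    print({k:v for k,v in f.items() if k!="image"})
E
```

```text
{'time_s': 0.0, 'qpos': array([-0.14948676,  0.4267272 ,  0.07383652,  1.60661681, -0.03407915,
        1.11080252, -0.06709687]), 'qd': array([ 0.00059986,  0.00050649, -0.00063603, -0.00072309,  0.00119936,
        0.00074583, -0.00120808]), 'joint_efforts': array([-4.09355038e-03, -9.35844111e+01,  3.66462663e+00, -4.54201269e+01,
       -4.89189907e-02,  2.02478352e-02, -6.48899413e-05]), 'ee_pos': array([ 6.74531432e-01, -4.04398487e-05,  1.88274089e-01]), 'ee_rot': array([ 7.07113605e-01,  7.07099660e-01, -4.94546816e-04, -4.18034600e-04]), 'force': array([ 0.16973388,  0.86613057, -0.75781142]), 'ft_torque': array([-0.00292794, -0.03444252, -0.04231233]), 'grip_force': 0.0, 'grip_width': 0.09376393763465096}
{'fx': 408.0294416855156, 'fy': 408.0294416855156, 'cx': 248.187521462234, 'cy': 189.4036088070175, 'D': array([-0.05802865,  0.        ,  0.        ,  0.        ,  0.        ]), 'rvec': array([ 2.09035935,  1.10206898, -0.46262608]), 'tvec': array([-0.37183017, -0.25696235,  1.38456475])}
{'fx': 267.97834853222463, 'fy': 267.97834853222463, 'cx': 255.76092457135806, 'cy': 190.8240388226726, 'D': array([-0.00399682,  0.        ,  0.        ,  0.        ,  0.        ]), 'hand_eye': array([[-6.04203571e-04, -9.66427115e-01, -2.56940200e-01,
         7.52145910e-02],
       [ 9.99999797e-01, -6.35427849e-04,  3.84963279e-05,
         4.45309484e-04],
       [-2.00470854e-04, -2.56940125e-01,  9.66427303e-01,
        -1.95952442e-01],
       [ 0.00000000e+00,  0.00000000e+00,  0.00000000e+00,
         1.00000000e+00]])}
```

View pics/scene0.png

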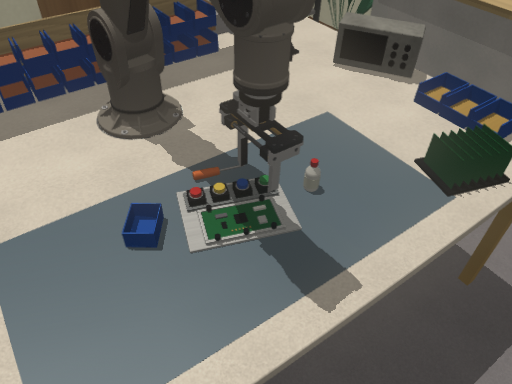

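View pics/wrist0.png

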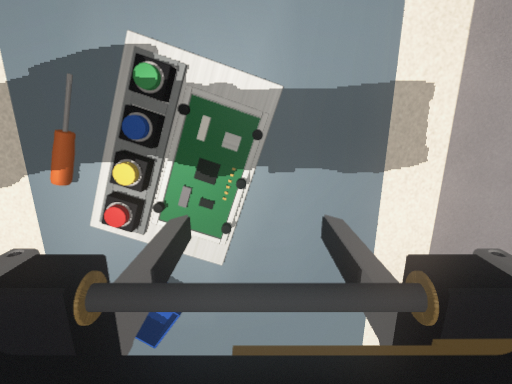

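The wrist view shows the row, from the top: green (147,76), blue (137,127), yellow (127,173), red (117,215). The screwdriver is to the left at (62,158), and the bin is at the bottom (158,325).

```bash
cat > h.py <<'E'
import numpy as np,cv2
from cell import *
from scipy.spatial.transform import Rotation as R
def ray(f,s,px):
    K=np.array([[f["fx"],0,f["cx"]],[0,f["fy"],f["cy"]],[0,0,1]])
    d=np.append(cv2.undistortPoints(np.array([[px]],float),K,f["D"])[0,0],1)
    if "rvec" in f:
        M=cv2.Rodrigues(f["rvec"])[0]; return -M.T@f["tvec"],M.T@d
    T=f["hand_eye"];Rt=R.from_quat(s["ee_rot"]).as_matrix()
    return s["ee_pos"]+Rt@T[:3,3],Rt@T[:3,:3]@d
def at(f,s,px,z):
    o,d=ray(f,s,px);return o+d*(z-o[2])/d[2]
def blob(im,seed,tol=12):
    h=cv2.cvtColor(cv2.GaussianBlur(im,(3,3),0),cv2.COLOR_RGB2HSV).astype(int)
    m=(abs((h[...,0]-h[seed[1],seed[0],0]+90)%180-90)<tol)&(h[...,1]>110)&(h[...,2]>50)
    n,l,st,c=cv2.connectedComponentsWithStats(m.astype(np.uint8))
    k=l[seed[1],seed[0]];return c[k],st[k]
E
python3 - <<'E'
from h import *
s=read_state();f=grab_frame("wrist");P={}
for n,p in dict(green=(147,76),blue=(137,127),yellow=(127,173),red=(117,215)).items():
    c,st=blob(f["image"],p);P[n]=at(f,s,c,.047);print(n,c,st,P[n])
k=list(P.values());print([np.linalg.norm(k[i+1]-k[i]) for i in range(3)],np.degrees(np.arctan2(*(k[0]-k[3])[1::-1])))
im=cv2.resize(f["image"][40:240,80:200],None,fx=3,fy=3,interpolation=2);cv2.imwrite("pics/c1.png",im[:,:,::-1])
g=grab_frame("scene");
for p in[(196,193),(219,188),(242,185),(263,184)]:print(at(g,s,p,.047))
E
```

```text
green [145.76258993  75.76438849] [133  63  27  26 556] [0.54618187 0.12493161 0.047     ]
blue [134.47014925 126.67910448] [121 115  28  24 536] [0.52620592 0.0669285  0.047     ]
yellow [124.86122449 173.2122449 ] [112 162  27  24 490] [0.50709298 0.00890955 0.047     ]
red [115.93181818 215.60681818] [104 205  25  23 440] [ 0.48782641 -0.04874274  0.047     ]
[np.float64(0.06134654802715551), np.float64(0.06108603011179381), np.float64(0.06078640337510564)] 71.42739001279129
[ 0.49678807 -0.05433075  0.047     ]
[0.51326289 0.00393425 0.047     ]
[0.5366242 0.0594844 0.047    ]
[0.56381108 0.10707836 0.047     ]
```

View pics/c1.png

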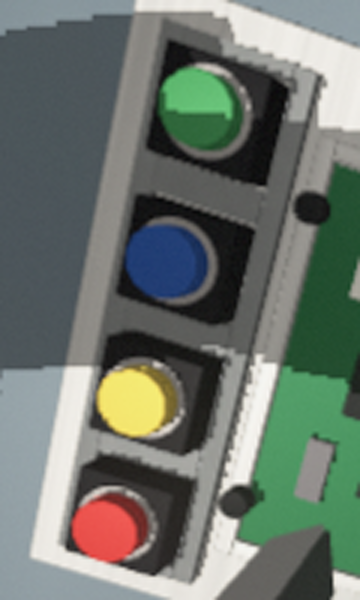

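```bash
python3 -m pendant '[[[0.03,-0.05,0],[0,0,0],0],[[0.03,-0.05,0.01],[0,0,0],0],[[0,-0.028,0.02],[0,0,0],0],[[0,0,0],[0,0,0],0],[[0,0,0],[0,0,0],0],[[0,0,0],[0,0,0],0]]' 20
python3 - <<'E'
from h import *
s=read_state();f=grab_frame("wrist");print(s["ee_pos"],s["force"],s["grip_width"])
cv2.imwrite("pics/w2.png",f["image"][:,:,::-1])
E
```

```text
time_s: 0.95
ee_pos: [0.548, 0.0598, 0.1593]
ee_rot: [0.707, 0.707, 0.0, 0.0]
force: [-0.2, 0.3, -0.5]
grip_width: 0.0372
grip_force: 0.0
[0.54802063 0.05978854 0.15933156] [-0.24887351  0.30127207 -0.47439392] 0.03715298112709351
```

View pics/w2.png

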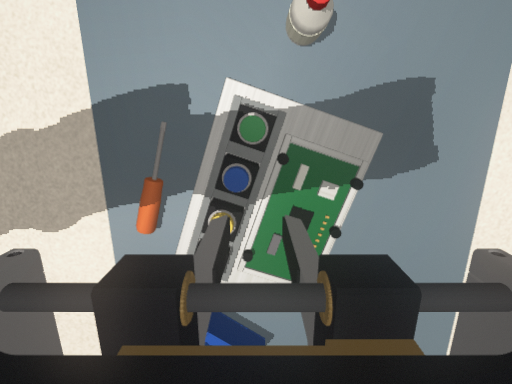

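Green is centred at (253,128) and blue at (237,179), both seen almost from above. The bottle is at (305,30), beyond the fixture.

Run:
```python
from h import *
s=read_state();f=grab_frame("wrist");k=[]
for p in[(253,128),(237,179)]:
    c,st=blob(f["image"],p);k.append(at(f,s,c,.047));print(c,st,k[-1])
d=k[0]-k[1];print(np.linalg.norm(d));print("green rel",(k[0]-s["ee_pos"])[:2],"bottle",at(f,s,(300,38),.0))
for n in(2,3):print(n,k[1]-d*(n-1))
```

```text
[252.14841849 128.71289538] [241 117  23  24 411] [0.54446154 0.12512556 0.047     ]
[235.81237113 179.10721649] [224 167  24  26 485] [0.52497163 0.06736272 0.047     ]
0.06096231047123203
green rel [-0.00344155  0.06534676] bottle [0.60143871 0.22907032 0.        ]
2 [0.50548172 0.00959987 0.047     ]
3 [ 0.48599181 -0.04816298  0.047     ]
```

```bash
python3 -m pendant '[[[0.035,-0.003,0.01],[0,0,0],0],[[0.03,0,0.02],[0,0,0],0],[[0,0,0.03],[0,0,0],0],[[0,0,0.02],[0,0,0],0],[[0,0,0.006],[0,0,0],0],[[0,0,0],[0,0,0],0],[[0,0,0],[0,0,0],0]]'
```

```text
time_s: 1.92
ee_pos: [0.5446, 0.1251, 0.0738]
ee_rot: [0.707, 0.707, 0.001, 0.0]
force: [0.7, 0.4, 0.2]
grip_width: 0.0003
grip_force: 0.0
```

```bash
python3 -m pendant '[[[0,0,0.010],[0,0,0],0],[[0,0,0.003],[0,0,0],0],[[0,0,0.002],[0,0,0],0],[[0,0,0.002],[0,0,0],0],[[0,0,0],[0,0,0],0],[[0,0,0],[0,0,0],0]]'
```

```text
time_s: 2.68
ee_pos: [0.544, 0.125, 0.0561]
ee_rot: [0.707, 0.707, 0.0, -0.0]
force: [0.5, 0.1, 0.1]
grip_width: 0.0004
grip_force: 0.0
```

Force should already be about 4 N here; looking before going further.

Run:
```python
from h import *
f=grab_frame("side");g=f["image"];s=read_state();print(s["force"],s["ee_pos"])
K=np.array([[f["fx"],0,f["cx"]],[0,f["fy"],f["cy"]],[0,0,1]])
uv=cv2.projectPoints(np.array([[.5445,.125,.048],[.5445,.125,.042],[.525,.067,.047],[.5055,.0095,.047]]),f["rvec"],f["tvec"],K,f["D"])[0][:,0];print(uv)
u,v=uv[0].astype(int);y0=max(v-75,0);x0=max(u-100,0)
a=cv2.resize(g[y0:y0+150,x0:x0+200],None,fx=4,fy=4,interpolation=2);print(x0,y0)
cv2.imwrite("pics/s3.png",a[:,:,::-1])
```

```text
[ 0.72528155 -0.76425242 -1.03276167] [0.54404533 0.12501149 0.0560974 ]
[[234.80373793 196.24039311]
 [234.83970057 198.36923074]
 [234.01151244 213.90614801]
 [233.05931223 232.90384213]]
134 121
```

View pics/s3.png

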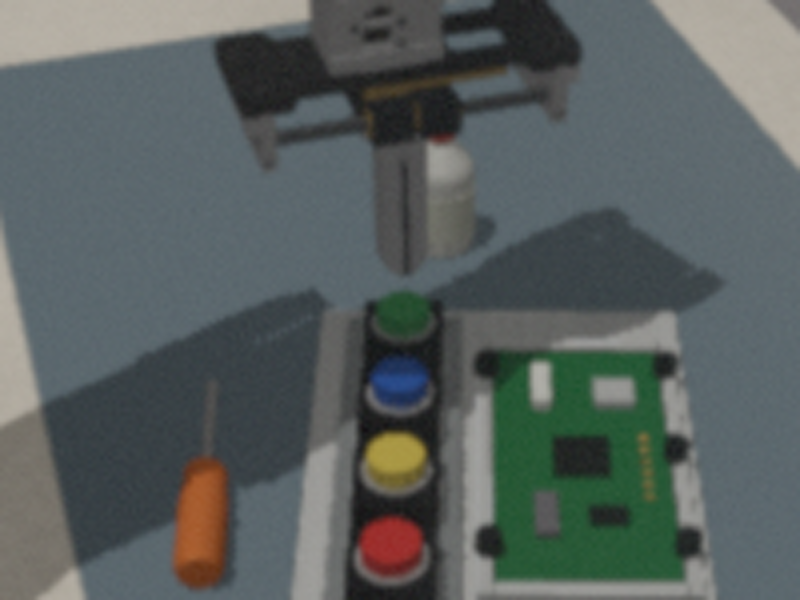

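Run:
```python
from h import *
f=grab_frame("scene");g=f["image"]
K=np.array([[f["fx"],0,f["cx"]],[0,f["fy"],f["cy"]],[0,0,1]])
uv=cv2.projectPoints(np.array([[.5445,.125,.048],[.5445,.125,.042],[.525,.067,.047],[.5055,.0095,.047]]),f["rvec"],f["tvec"],K,f["D"])[0][:,0];print(uv)
u,v=uv[0].astype(int);y0=max(v-60,0);x0=max(u-80,0)
a=cv2.resize(g[y0:y0+120,x0:x0+160],None,fx=5,fy=5,interpolation=2);print(x0,y0)
cv2.imwrite("pics/s4.png",a[:,:,::-1])
```

```text
[[264.14672033 177.1483814 ]
 [264.05140047 178.85219543]
 [241.88235728 181.45346198]
 [219.24836556 185.50419861]]
184 117
```

View pics/s4.png

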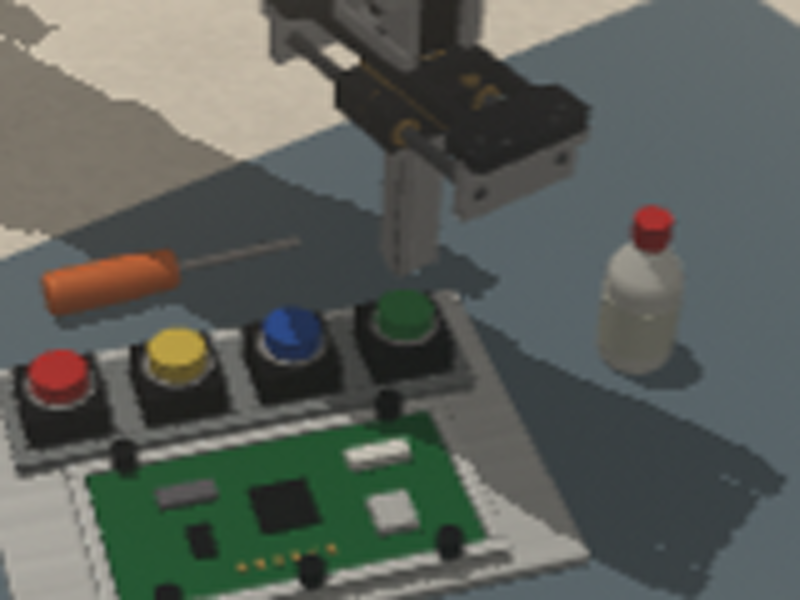

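Scene crop: the green top is at (406,305) and the finger bottom at (410,268), so the fingers hover clear of the key. I'll triangulate the tip and the key from the side and scene views.

Run:
```python
from h import *
a=grab_frame("side");b=grab_frame("scene")
def tri(p,q):
    A=[];B=[]
    for f,x in((a,p),(b,q)):
        o,d=ray(f,None,x);d/=np.linalg.norm(d);M=np.eye(3)-np.outer(d,d);A.append(M);B.append(M@o)
    X,r,*_=np.linalg.lstsq(np.vstack(A),np.hstack(B),rcond=None);return X,np.sqrt(r)
S=lambda u,v:(134+(u+.5)/4-.5,121+(v+.5)/4-.5)
C=lambda u,v:(184+(u+.5)/5-.5,117+(v+.5)/5-.5)
for n,p,q in[("tip",(402,271),(410,269)),("green",(404,307),(407,304)),("blue",(400,376),(292,325)),("yellow",(397,450),(178,348)),("red",(391,537),(59,370))]:
    print(n,tri(S(*p),C(*q)))
print(at(a,0,S(404,307),.047),at(b,0,C(407,304),.047),read_state()["ee_pos"])
```

```text
tip (array([0.54395544, 0.12869699, 0.06824736]), array([0.00114078]))
green (array([0.54426985, 0.12762987, 0.04425569]), array([0.00164291]))
blue (array([0.52416263, 0.0677772 , 0.04503665]), array([0.00051579]))
yellow (array([0.50550585, 0.0096519 , 0.04540466]), array([0.00104677]))
red (array([ 0.48493346, -0.04904959,  0.04471499]), array([0.0014965]))
[0.54326396 0.12236739 0.047     ] [0.54567358 0.12699791 0.047     ] [0.54401214 0.12502345 0.05606508]
```

XY agrees, but the closed fingertips are really about 24 mm above the key, so they stand less far ahead of the TCP than stated. I'll continue down by force.

```bash
python3 -m pendant '[[[0,0,0.008],[0,0,0],0],[[0,0,0.007],[0,0,0],0],[[0,0,0],[0,0,0],0],[[0,0,0],[0,0,0],0]]'; python3 -m pendant '[[[0,0,0.002],[0,0,0],0],[[0,0,0.002],[0,0,0],0],[[0,0,0],[0,0,0],0],[[0,0,0],[0,0,0],0]]'
```

```text
time_s: 3.38
ee_pos: [0.544, 0.125, 0.0409]
ee_rot: [0.707, 0.707, -0.0, -0.0]
force: [-0.6, -1.0, -0.3]
grip_width: 0.0003
grip_force: 0.0
time_s: 3.88
ee_pos: [0.544, 0.125, 0.037]
ee_rot: [0.707, 0.707, 0.0, -0.0]
force: [-0.4, -0.0, 0.3]
grip_width: 0.0007
grip_force: 0.0
```

```bash
for i in 1; do python3 -m pendant '[[[0,0,0.002],[0,0,0],0],[[0,0,0],[0,0,0],0]]'; python3 -m pendant '[[[0,0,0.002],[0,0,0],0],[[0,0,0],[0,0,0],0]]';  python3 -m pendant '[[[0,0,0.001],[0,0,0],0],[[0,0,0],[0,0,0],0]]'; python3 -m pendant '[[[0,0,0.001],[0,0,0],0],[[0,0,0],[0,0,0],0]]'; done | egrep 'pos|force'
```

```text
ee_pos: [0.5439, 0.1249, 0.0348]
force: [-0.7, 0.8, -0.1]
grip_force: 0.0
ee_pos: [0.5439, 0.125, 0.0328]
force: [-0.2, 0.2, 0.3]
grip_force: 0.0
ee_pos: [0.5439, 0.125, 0.0319]
force: [0.3, -0.2, -0.6]
grip_force: 0.0
ee_pos: [0.5439, 0.125, 0.0309]
force: [0.3, 0.1, -0.5]
grip_force: 0.0
```

Run:
```python
from h import *
a=grab_frame("side")["image"][160:230,194:284];b=grab_frame("scene")["image"][137:207,224:314]
o=np.hstack([cv2.resize(x,(400,311),interpolation=2) for x in(a,b)]);cv2.imwrite("pics/p5.png",o[:,:,::-1])
print(read_state()["force"])
```

```text
[-0.32067026 -0.06638384  0.53612146]
```

View pics/p5.png

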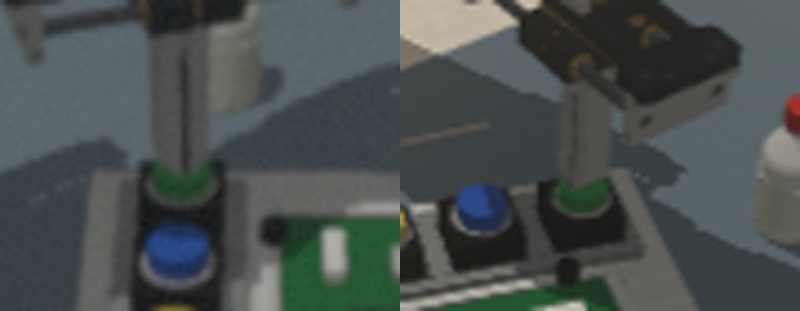

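The tip now sits right at the green cap's top, centred in both views. I'll go on in 1 mm steps.

```bash
{ python3 -m pendant '[[[0,0,0.001],[0,0,0],0],[[0,0,0],[0,0,0],0]]'; python3 -m pendant '[[[0,0,0.001],[0,0,0],0],[[0,0,0],[0,0,0],0]]';  python3 -m pendant '[[[0,0,0.001],[0,0,0],0],[[0,0,0],[0,0,0],0]]'; python3 -m pendant '[[[0,0,0.001],[0,0,0],0],[[0,0,0],[0,0,0],0]]'; } | egrep 'pos|^force'
```

```text
ee_pos: [0.544, 0.125, 0.03]
force: [-0.3, -0.0, 1.7]
ee_pos: [0.5441, 0.125, 0.029]
force: [0.2, 0.7, 1.9]
ee_pos: [0.544, 0.125, 0.028]
force: [-0.4, -0.2, 3.2]
ee_pos: [0.544, 0.125, 0.027]
force: [-0.0, 0.5, 2.9]
```

```bash
{ python3 -m pendant '[[[0,0,0.002],[0,0,0],0],[[0,0,0],[0,0,0],0]]'; python3 -m pendant '[[[0,0,0.002],[0,0,0],0],[[0,0,0],[0,0,0],0]]';  python3 -m pendant '[[[0,0,0.001],[0,0,0],0],[[0,0,0],[0,0,0],0]]'; python3 -m pendant '[[[0,0,0.001],[0,0,0],0],[[0,0,0],[0,0,0],0]]'; } | egrep 'pos|^force'
```

```text
ee_pos: [0.544, 0.125, 0.0249]
force: [0.7, 1.2, 2.1]
ee_pos: [0.544, 0.125, 0.0228]
force: [0.5, 1.2, 3.2]
ee_pos: [0.544, 0.125, 0.0219]
force: [0.8, 0.8, 4.9]
ee_pos: [0.544, 0.125, 0.0209]
force: [0.7, 0.2, 3.6]
```

```bash
{ python3 -m pendant '[[[0,0,0.001],[0,0,0],0],[[0,0,0],[0,0,0],0]]'; python3 -m pendant '[[[0,0,0.001],[0,0,0],0],[[0,0,0],[0,0,0],0]]'; } | egrep 'pos|^force'
```

```text
ee_pos: [0.5441, 0.125, 0.0201]
force: [0.1, 0.9, 7.1]
ee_pos: [0.5441, 0.125, 0.0192]
force: [-0.2, -1.0, 9.4]
```

Green has bottomed: the force rises steeply to 9.4 N. Lift and go to yellow.

```bash
python3 -m pendant '[[[0,0,-0.02],[0,0,0],0],[[0,0,-0.03],[0,0,0],0],[[0,0,0],[0,0,0],0],[[-0.04,-0.0135,0],[0,0,0],0],[[-0.04,-0.013,0],[0,0,0],0],[[-0.0355,-0.012,0],[0,0,0],0],[[0,0,0],[0,0,0],0],[[0,0,0.015],[0,0,0],0],[[0,0,0.01],[0,0,0],0],[[0,0,0.005],[0,0,0],0],[[0,0,0],[0,0,0],0],[[0,0,0],[0,0,0],0]]'
python3 - <<'E'
from h import *
a=grab_frame("side")["image"][160:250,184:284];b=grab_frame("scene")["image"][137:227,194:294]
o=np.hstack([cv2.resize(x,(400,360),interpolation=2) for x in(a,b)]);cv2.imwrite("pics/p6.png",o[:,:,::-1])
E
```

```text
time_s: 8.98
ee_pos: [0.5056, 0.0097, 0.0391]
ee_rot: [0.707, 0.707, 0.0, 0.0]
force: [0.0, 0.6, -0.4]
grip_width: 0.0006
grip_force: 0.0
```

View pics/p6.png

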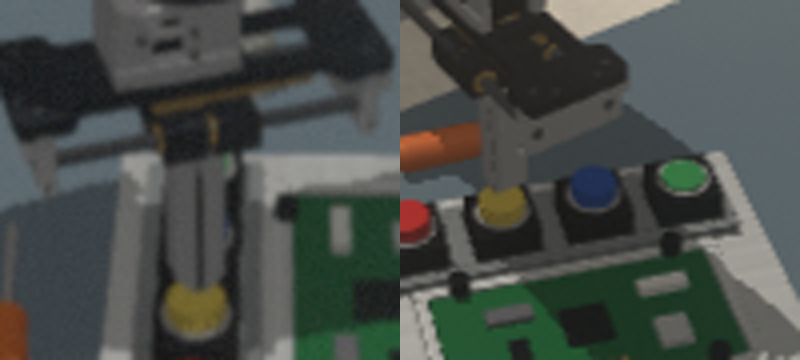

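Green at (685,175) is clearly low while blue stands up, and the tip is over yellow. Press yellow.

```bash
{ python3 -m pendant '[[[0,0,0.006],[0,0,0],0],[[0,0,0.004],[0,0,0],0],[[0,0,0.002],[0,0,0],0],[[0,0,0],[0,0,0],0]]'; python3 -m pendant '[[[0,0,0.002],[0,0,0],0],[[0,0,0.002],[0,0,0],0],[[0,0,0.001],[0,0,0],0],[[0,0,0],[0,0,0],0]]';  python3 -m pendant '[[[0,0,0.001],[0,0,0],0],[[0,0,0],[0,0,0],0]]'; python3 -m pendant '[[[0,0,0.001],[0,0,0],0],[[0,0,0],[0,0,0],0]]'; } | egrep 'pos|^force'
```

```text
ee_pos: [0.5056, 0.0095, 0.0269]
force: [0.1, 0.3, 2.3]
ee_pos: [0.5055, 0.0095, 0.022]
force: [0.8, 0.4, 2.9]
ee_pos: [0.5055, 0.0095, 0.021]
force: [1.1, -0.3, 3.4]
ee_pos: [0.5056, 0.0095, 0.0201]
force: [-0.8, -0.0, 7.1]
```

Yellow gets one more millimetre, then red at (0.486, -0.0485).

```bash
{ python3 -m pendant '[[[0,0,0.001],[0,0,0],0],[[0,0,0],[0,0,0],0]]'; python3 -m pendant '[[[0,0,-0.02],[0,0,0],0],[[0,0,-0.03],[0,0,0],0],[[0,0,0],[0,0,0],0],[[-0.03,-0.01,0],[0,0,0],0],[[-0.028,-0.0095,0],[0,0,0],0],[[0,0,0],[0,0,0],0],[[0,0,0.015],[0,0,0],0],[[0,0,0.01],[0,0,0],0],[[0,0,0.005],[0,0,0],0],[[0,0,0],[0,0,0],0],[[0,0,0],[0,0,0],0]]'; } | egrep 'pos|^force'
python3 - <<'E'
from h import *
a=grab_frame("side")["image"][170:270,184:284];b=grab_frame("scene")["image"][137:237,174:274]
o=np.hstack([cv2.resize(x,(400,400),interpolation=2) for x in(a,b)]);cv2.imwrite("pics/p7.png",o[:,:,::-1])
E
```

```text
ee_pos: [0.5056, 0.0096, 0.0192]
force: [-1.1, -0.4, 9.3]
ee_pos: [0.4862, -0.0484, 0.0391]
force: [0.3, -0.2, -0.0]
```

View pics/p7.png

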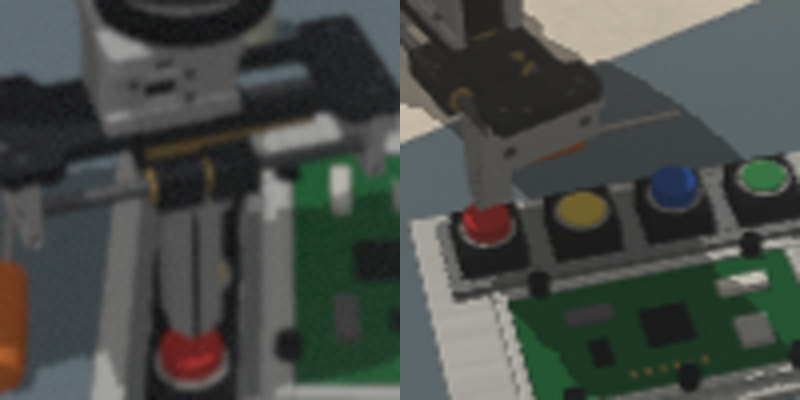

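Yellow at (583,210) and green at (765,177) are down, blue is up, and the tip is over red.

```bash
{ python3 -m pendant '[[[0,0,0.006],[0,0,0],0],[[0,0,0.004],[0,0,0],0],[[0,0,0.002],[0,0,0],0],[[0,0,0],[0,0,0],0]]'; python3 -m pendant '[[[0,0,0.002],[0,0,0],0],[[0,0,0.002],[0,0,0],0],[[0,0,0.001],[0,0,0],0],[[0,0,0],[0,0,0],0]]';  python3 -m pendant '[[[0,0,0.001],[0,0,0],0],[[0,0,0.001],[0,0,0],0],[[0,0,0],[0,0,0],0]]'; python3 -m pendant '[[[0,0,0.001],[0,0,0],0],[[0,0,0],[0,0,0],0]]'; python3 -m pendant '[[[0,0,-0.02],[0,0,0],0],[[0,0,-0.05],[0,0,0],0],[[0,0,-0.06],[0,0,0],0],[[0,0,0],[0,0,0],0],[[0,0,0],[0,0,0],0]]'; } | egrep 'pos|^force'
python3 - <<'E'
from h import *
a=grab_frame("side")["image"][170:270,184:284];b=grab_frame("scene")["image"][137:237,174:274]
o=np.hstack([cv2.resize(x,(400,400),interpolation=2) for x in(a,b)]);cv2.imwrite("pics/p8.png",o[:,:,::-1])
E
```

```text
ee_pos: [0.486, -0.0485, 0.0269]
force: [-0.3, 0.1, 2.6]
ee_pos: [0.486, -0.0485, 0.0219]
force: [1.2, -0.1, 4.1]
ee_pos: [0.4861, -0.0485, 0.02]
force: [-0.6, 0.5, 6.7]
ee_pos: [0.4861, -0.0485, 0.0192]
force: [-2.2, 0.8, 10.4]
ee_pos: [0.4855, -0.0485, 0.1486]
force: [-0.3, 0.0, -0.9]
```

View pics/p8.png

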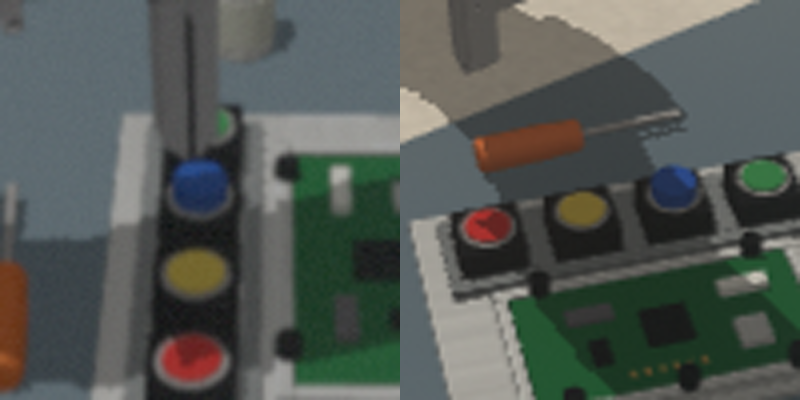

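Red, yellow and green are all flush and blue stands up. The modules are level and the gripper is clear.

```bash
python3 -c "from cell import *;print(finish_job())"
```

```text
the job is handed in; nothing more can be done
None
```

I pressed green, yellow and red fully down in that order, with about 10 N at most on any key; blue is still up, nothing else was touched, and the job is handed in (it returned no verdict).

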